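# Sort the sauce bottles into the bottle rack by fit

### The arm

A 7-joint arm with a two-finger parallel gripper is mounted at the origin on the work surface. World frame = base frame: x ahead of the robot, y to its left, z up, the work surface at z = 0. Lengths are in m, angles in rad, forces in N, time in s.
With the tool pointing down it reaches from about 0.4 to 0.9 m from the base axis. Payload 5.6 kg.
Tool frame: the origin (TCP) lies midway between the tips of the shut fingers; the grasp point (between the pads) lies 19 mm behind it; y points along the fingers, z is the direction in which the jaws open and shut, and the axes are right-handed (so a half turn about y gives the same grasp; the last joint's range is limited). The gripper opens to 92 mm and grips with 3 to 60 N. Pads are 20 mm wide; open, the fingers measure 128 mm over their backs; the gripper's body (75 mm by 189 mm) begins 69 mm behind the grasp point.
Start: joints at [1.22, 0.468, -0.012, 1.603, 0.006, 1.071, -0.056], TCP at [0.197, -0.619, 0.215] pointing down, gripper open.
Joint ranges: [-2.53, 2.53], [-0.31, 2.02], [-1.57, 1.55], [0.28, 2.44], [-1.29, 4.43], [0.15, 1.84], [-2.92, 2.92]. Speed limits (rad/s): [2.57, 2.57, 3.14, 3.14, 3.14, 3.14, 3.14].

### API

Orientations are given as a 3x3 rotation matrix whose columns are the frame's x, y, z axes.
In Python, from station import env, effector, solver, viewer, workorder, search_frame, tip_of gives the robot as it stands. Calls block until the motion is done:
- env.reach(position, orientation): joint-space move of the TCP to a pose.
- env.movel(position, frame=None, rate=0.15): straight line of the TCP; frame=None keeps the orientation; rate is the mean speed in m/s.
- env.goto_joints(angles): joint-space move.
- effector.release() and effector.grasp(squeeze=None): open the fingers fully, or close them until they stop; squeeze is the grip in N (None keeps the last).
- env.pause(seconds).
- solver.inverse_kinematics(position, orientation): joint angles nearest the present ones, or None.
- env.sense(): the state.
- viewer.read_camera(name): name is "scene" or "top" or "wrist"; returns (picture, depth): 480x640x3 uint8, red, green, blue; 480x640 float32, m along the optical axis (not along the pixel's ray), 0 where there is no reading.
- viewer.camera_info(name): a dict with "intrinsics" (3x3 intrinsics, pixels), "eye" and "rotation" of the camera in the world; the wrist camera has in their place "T_tool_cam" (4x4, takes a point from camera to tool coordinates, whose origin is the TCP and whose axes are the tool frame's). Camera axes: x right, y up, looking along -z (the intrinsics and any distortion apply to the point x, -y, -z); pixel columns grow to the right and rows downward; lengths in m; the calibration is good to about 2 mm. A picture is of the moment at which its call begins: read the wrist's pose just before it. camera_info takes no time and is no camera call.
A pose or a line that the arm cannot do raises env.PlanningError and nothing moves.
- workorder.finish_job(): hands the job in, once; it reports no verdict.
Trained networks look in the newest picture that a camera, given by its name, has taken for a name from the list of things; names that differ only in an ending like _2 or _b are one class to them, and where a whole thing is asked for, a point or a joint stands for the part that bears it (a point fixed in the world has none). Each returns a list of dicts, best first, with "score" (0 to 1); they miss things now and then, are a little off and sometimes report something else, mostly with a low value. They report only what shows in the picture. A call takes as long as a camera call. They do not tell look-alikes from the thing itself.
- search_frame(camera, name): "at" ([x, y, z] in m, in world coordinates, good to about 4 mm: the middle of the surface that is visible of it).
- tip_of(camera, name): "at" ([x, y, z] in m, in world coordinates, good to about 4 mm: a listed point, or the origin of a listed thing).
The state is a dict: "t": time; "joint_positions": joint angles; "joint_velocities": joint speeds; "tau": joint torques, N m; "ee_pos": TCP position; "tcp_rot": TCP orientation; "wrist_force": force on the tool from outside, world axes, zero at the start; "moment": the same for the moment, N m; "gripper_width": finger opening in m.
Only numpy, scipy, OpenCV 4.12 (cv2) and the standard library are available. Lean on these libraries where they do the work, as an engineer would, in place of code of your own. Each camera call takes 0.05 s, during which the arm holds its last target.

### The job

Put the red squeeze bottles away in the black two-ring rack by fit: slide the slim one down through the narrow ring and the stout one down through the wide ring, until each stands upright on the rack's floor. Lower them in, do not drop or topple them, and leave the third, fattest red bottle, which fits neither ring, standing where it is.

Things in the scene. Friction and masses are not known exactly. Their poses are not given: they have to be found in the camera images.
- slim_mid (a point): Slim red squeeze bottle, 44 mm diameter, 106 mm tall, about 0.12 kg: straight round body up to 80 mm above its underside, then shoulder, cap and a stub nozzle. It would pass either ring but belongs in the narrow one. This point lies on its axis, 53 mm above its underside, z up along the bottle. It stands on the counter; best gripped from above, 10 to 15 mm higher than this point.
- stout_mid (a point): Stout red squeeze bottle, the same shape and height (106 mm, straight body to 80 mm) but 64 mm diameter, about 0.22 kg. It passes only the wide ring. This point lies on its axis, 53 mm above its underside, z up along the bottle. It stands on the counter; best gripped from above, 10 to 15 mm higher than this point.
- fat_mid (a point): Fattest red squeeze bottle, 92 mm diameter, 106 mm tall, about 0.42 kg; it passes neither ring and is not to be moved. This point lies on its axis, 53 mm above its underside.
- rack: Black rack fixed to the counter: plate 120 (x) by 240 mm (y), 8 thick, top 36 mm above the counter, on thin corner posts over a 5 mm floor tray of the same outline (bottles stand on it, 5 mm up). Two round rings through the plate: narrow, 60 mm diameter, centred at x 0, y +60 mm; wide, 80 mm, at x 0, y -60 mm; rims chamfered 3 mm. Origin on the counter under the plate's centre, z up.
Mind the look-alikes: they are no part of the job. Leave any pink look-alike of the part that bears slim_mid alone.

How it is judged:
By the outcome, as a careful person would: the job done as asked, in the order asked, and still so for the second after the job is handed in, with the robot touching nothing.
It also fails if it takes over 61 s, if anything falls off the work surface, if the arm or the gripper's body presses on something with over 40 N, if the wrist force passes 120 N, or if a joint passes its speed limit or range.

## Working session

There is one attempt and no reset: what is moved stays moved. The work goes in short steps, each a Python script; the robot and the scene stay as the last script left them, time stands still between calls to the robot, and variables do not carry over. Pictures are saved under pics/ and viewed, and the job is handed in when it is done.

```bash
ls; mkdir -p pics; python3 - <<'E'
from station import env,viewer,search_frame,tip_of
import cv2
for c in ["scene","top"]:
    im,d=viewer.read_camera(c); cv2.imwrite(f"pics/{c}0.png",im[:,:,::-1])
    i=viewer.camera_info(c); print(c,i)
    for n in ["slim_mid","stout_mid","fat_mid","rack"]:
        print(n,[([round(float(v),3) for v in r["at"]],round(float(r["score"]),2)) for r in tip_of(c,n)])
s=env.sense(); print(s["t"],s["ee_pos"],s["tcp_rot"],s["gripper_width"])
E
```

```text
pics
scene {'intrinsics': array([[599.60606963,   0.        , 312.77683966],
       [  0.        , 599.60606963, 251.70191313],
       [  0.        ,   0.        ,   1.        ]]), 'eye': array([ 1.09816139, -0.26676599,  0.86003637]), 'rotation': array([[ 0.39651526, -0.73117213,  0.55512428],
       [ 0.91793824,  0.32423938, -0.22860056],
       [-0.0128468 ,  0.60021341,  0.79973672]])}
slim_mid [([0.594, -0.214, 0.052], 0.97), ([0.663, -0.13, 0.058], 0.63)]
stout_mid [([0.481, -0.328, 0.05], 0.84), ([0.661, -0.134, 0.055], 0.23)]
fat_mid [([0.444, -0.12, 0.053], 0.75)]
rack [([0.502, 0.185, -0.002], 0.87)]
top {'intrinsics': array([[575.48187266,   0.        , 313.65390395],
       [  0.        , 575.48187266, 238.52799515],
       [  0.        ,   0.        ,   1.        ]]), 'eye': array([ 0.47624571, -0.02553526,  1.0169312 ]), 'rotation': array([[-0.01062318,  0.99834376, -0.05654093],
       [-0.99978374, -0.00959355,  0.01845075],
       [ 0.01787777,  0.05672471,  0.99822978]])}
slim_mid [([0.599, -0.21, 0.055], 0.79), ([0.66, -0.13, 0.054], 0.57)]
stout_mid [([0.477, -0.329, 0.053], 0.75)]
fat_mid []
rack [([0.504, 0.185, -0.003], 0.94)]
0.5 [ 0.19688892 -0.61944217  0.21456227] [[-9.53018612e-01 -4.15732431e-05  3.02911742e-01]
 [-3.02911743e-01  2.12771012e-05 -9.53018612e-01]
 [ 3.31749907e-05 -9.99999999e-01 -3.28704970e-05]] 0.09181642223067339
```

View pics/scene0.png

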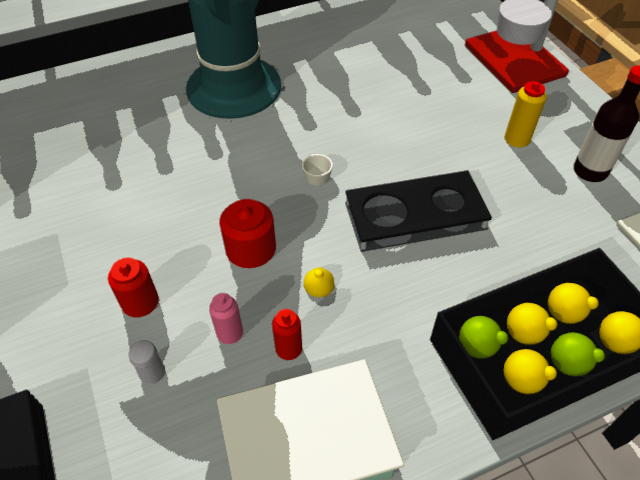

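View pics/top0.png

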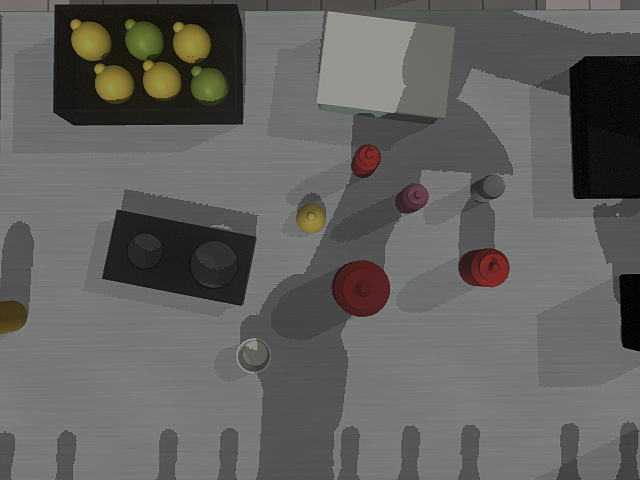

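Scene: candidates for slim are the red bottle (scene 287,335; top 366,160) and the pink one (scene 227,318; top 412,198). The red one at about (0.66, -0.13) fits; the networks' best score is on the pink look-alike. I'll confirm with a crop and measure from depth.

```bash
cat > h.py <<'E'
import numpy as np
def cloud(info,d):
    K=info["intrinsics"];v,u=np.mgrid[0:480,0:640]
    p=np.stack([(u-K[0,2])/K[0,0]*d,-(v-K[1,2])/K[1,1]*d,-d],-1)
    return p@info["rotation"].T+info["eye"]
E
python3 - <<'E'
from station import env,viewer
import cv2,numpy as np
from scipy.optimize import least_squares
from h import cloud
for c in ["scene","top"]:
    im,d=viewer.read_camera(c);np.savez(f"{c}.npz",im=im,d=d)
    P=cloud(viewer.camera_info(c),d); ok=d>0
    hsv=cv2.cvtColor(im,cv2.COLOR_RGB2HSV)
    for n,x,y,r in [("slim",.662,-.131,.022),("stout",.479,-.328,.032),("fat",.444,-.12,.046),("pink",.597,-.212,.022)]:
        m=ok&(np.hypot(P[...,0]-x,P[...,1]-y)<r+.03)&(P[...,2]>.015)&(P[...,2]<.074)&((hsv[...,0]<8)|(hsv[...,0]>165))&(hsv[...,1]>60)
        q=P[m]
        f=least_squares(lambda a:np.hypot(q[:,0]-a[0],q[:,1]-a[1])-r,[x,y],loss="soft_l1",f_scale=.002)
        top=ok&(np.hypot(P[...,0]-f.x[0],P[...,1]-f.x[1])<r)
        print(c,n,m.sum(),f.x.round(4),"res",np.median(abs(f.fun)).round(4),"ztop",P[top][:,2].max().round(3),"hsv",np.median(hsv[m],0))
    # rack plate
    b=ok&(abs(P[...,2]-.036)<.008)&(np.hypot(P[...,0]-.503,P[...,1]-.185)<.16)&(im.max(-1)<70)
    n,l,st,_=cv2.connectedComponentsWithStats(b.astype(np.uint8)); k=1+st[1:,4].argmax(); q=P[l==k]
    rr=cv2.minAreaRect((q[:,:2]*1000).astype(np.float32)); print(c,"rack",len(q),rr,"z",np.median(q[:,2]))
    # ring circle fit: hole boundaries
    cs,_=cv2.findContours((l==k).astype(np.uint8),cv2.RETR_CCOMP,cv2.CHAIN_APPROX_NONE)
    for k2 in cs:
        if len(k2)>60:
            pp=P[k2[:,0,1],k2[:,0,0]][:,:2]*1000; (a,r)=cv2.minEnclosingCircle(pp.astype(np.float32)); print("  cont",len(k2),a,r)
    print("highest neigh slim",)
    if c=="top":
        for nm,(u,v) in dict(box=(360,60),lemon=(311,218),grey=(488,187),cup=(253,345),tray=(150,10),blk=(610,130)).items(): print(nm,P[v,u].round(3))
        w=P[...,2]; m=ok&(np.hypot(P[...,0]-.66,P[...,1]+.13)<.2)&(w>.11); print("tall near slim",m.sum(), P[m].min(0) if m.any() else 0,P[m].max(0) if m.any() else 0)
    if c=="scene": cv2.imwrite("pics/crop.png",cv2.resize(im[270:370,190:330],None,fx=5,fy=5)[:,:,::-1])
E
```

```text
scene slim 517 [ 0.6616 -0.1333] res 0.0004 ztop 0.107 hsv [  1. 255. 120.]
scene stout 862 [ 0.4777 -0.3315] res 0.0005 ztop 0.109 hsv [  1. 253. 109.]
scene fat 1068 [ 0.4461 -0.1206] res 0.0006 ztop 0.109 hsv [  1. 255. 121.]
scene pink 522 [ 0.5962 -0.2109] res 0.0005 ztop 0.108 hsv [173. 141. 145.]
scene rack 5153 ((502.30096435546875, 186.10409545898438), (243.09056091308594, 123.42865753173828), 78.10853576660156) z 0.03617200899800965
  cont 350 (502.9996032714844, 185.59170532226562) 132.9121551513672
  cont 109 (489.60272216796875, 124.02688598632812) 43.788204193115234
  cont 80 (513.82373046875, 243.13052368164062) 33.69598388671875
highest neigh slim
top slim 163 [ 0.6637 -0.1329] res 0.0002 ztop 0.11 hsv [  1. 139.  64.]
top stout 347 [ 0.4795 -0.3312] res 0.0003 ztop 0.109 hsv [  1. 118.  51.]
top fat 71 [ 0.4478 -0.1203] res 0.0001 ztop 0.109 hsv [  2. 113.  43.]
top pink 165 [ 0.5983 -0.2106] res 0.0002 ztop 0.11 hsv [173.  78.  53.]
top rack 7376 ((502.5932922363281, 187.00299072265625), (241.14878845214844, 119.98263549804688), 78.40257263183594) z 0.0352455402759313
  cont 414 (501.9140625, 186.60980224609375) 133.6887664794922
  cont 133 (490.4959411621094, 127.94786071777344) 41.38221740722656
  cont 101 (514.2069091796875, 244.82339477539062) 31.844755172729492
highest neigh slim
box [ 0.829 -0.124  0.07 ]
lemon [ 0.567 -0.039  0.038]
grey [ 0.613 -0.334  0.073]
cup [0.349 0.063 0.004]
tray [0.916 0.227 0.071]
blk [ 0.71  -0.549  0.061]
tall near slim 1 [ 0.66336842 -0.13362528  0.1100672 ] [ 0.66336842 -0.13362528  0.1100672 ]
```

View pics/crop.png

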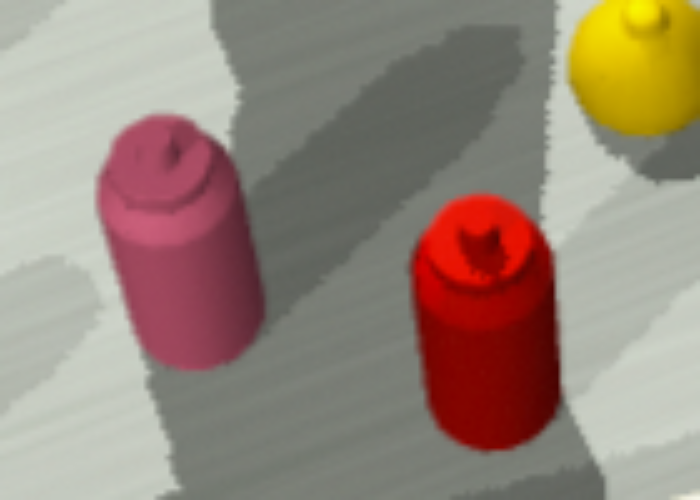

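The crop shows the red bottle on the right and the pink look-alike on the left, so slim is at about (0.6627, -0.133). The rack yaw is about -11.7°, and the ring contours agree on which ring is narrow. Picking slim now.

```bash
cat >> h.py <<'E'
SLIM=np.array([.6627,-.1331]);STOUT=np.array([.4787,-.3314])
C=np.array([.5024,.1863]);yaw=np.radians(-11.7);RY=np.array([-np.sin(yaw),np.cos(yaw)])
NAR=C+.06*RY;WID=C-.06*RY
def R(j):
    z=np.array([j[0],j[1],0.])/np.hypot(*j);y=np.array([0,0,-1.]);return np.column_stack([np.cross(y,z),y,z])
RP=R((0,-1));RR=R(-RY)
def P3(p,z): return [float(p[0]),float(p[1]),z]
def st(env,m):
    s=env.sense();print(m,"t%.1f"%s["t"],np.round(s["ee_pos"],4),"F",np.round(s["wrist_force"],1),"w%.4f"%s["gripper_width"])
E
python3 - <<'E'
from station import *
from station import env,effector,solver,viewer
from h import *
import cv2
for p,z,r in [(SLIM,.25,RP),(SLIM,.046,RP),(NAR,.21,RR),(NAR,.05,RR),(STOUT,.046,RP),(WID,.21,RR),(WID,.05,RR)]:
    q=solver.inverse_kinematics(P3(p,z),r);print(None if q is None else np.round(q,2))
effector.release()
env.reach(P3(SLIM,.22),RP);st(env,"above")
env.movel(P3(SLIM,.046),rate=.12);st(env,"down")
effector.grasp(15);st(env,"grip")
env.movel(P3(SLIM,.075),rate=.06);st(env,"lift")
im,_=viewer.read_camera("scene");cv2.imwrite("pics/s1.png",im[:,:,::-1])
E
```

```text
[ 0.33  0.5  -0.26  1.48  0.14  1.18 -1.53]
[ 0.27  0.71 -0.17  1.63  0.15  0.81 -1.54]
[ 0.26  0.58 -1.05  1.76  0.55  1.13 -2.73]
[-0.04  0.65 -0.6   1.88  0.51  0.77 -2.7 ]
[ 0.6   0.58 -0.06  1.88  0.05  0.68 -1.07]
[ 0.34  0.34 -0.78  1.91  0.28  1.   -2.35]
[ 0.06  0.53 -0.47  2.04  0.39  0.66 -2.44]
above t3.2 [ 0.6624 -0.1346  0.22  ] F [-0.1  0.4 -0.3] w0.0919
down t4.8 [ 0.6633 -0.1332  0.0469] F [ 0.8 -0.1 -0. ] w0.0922
grip t5.6 [ 0.6627 -0.1331  0.0459] F [0.4 0.1 0.8] w0.0436
lift t6.2 [ 0.6627 -0.1332  0.0752] F [ 0.3  0.  -1.1] w0.0433
```

View pics/s1.png

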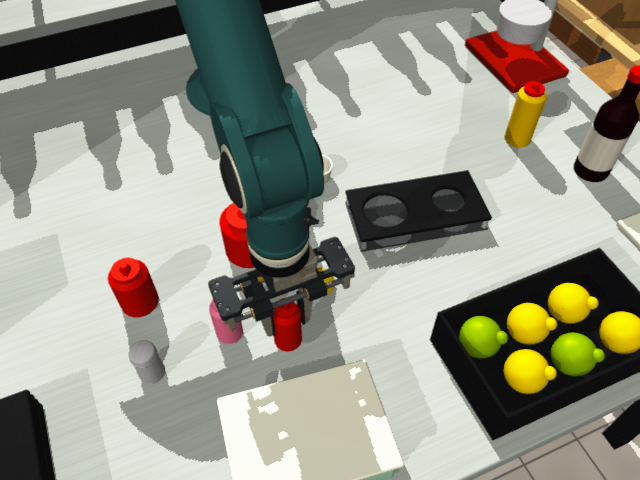

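The slim bottle (scene 287,325) is held between the fingers with the opening at 43 mm, and the pink one (225,320) hasn't moved. Next: carry it over the narrow ring and check before lowering.

```bash
python3 - <<'E'
from station import env,effector,solver,viewer
from h import *
import cv2
env.movel(P3(SLIM,.21),rate=.15)
env.movel(P3(NAR,.21),frame=RR,rate=.18);st(env,"over")
env.movel(P3(NAR,.105),rate=.12);env.pause(.2);st(env,"hover")
print(np.round(env.sense()["joint_positions"],2))
for c in ["scene","top"]:
    im,d=viewer.read_camera(c);cv2.imwrite(f"pics/{c}2.png",im[:,:,::-1])
    P=cloud(viewer.camera_info(c),d);hsv=cv2.cvtColor(im,cv2.COLOR_RGB2HSV)
    m=(d>0)&(np.hypot(P[...,0]-NAR[0],P[...,1]-NAR[1])<.05)&(P[...,2]>.04)&(P[...,2]<.13)&((hsv[...,0]<6)|(hsv[...,0]>174))&(hsv[...,1]>100)
    q=P[m];print(c,m.sum())
    if m.sum()>40:
        from scipy.optimize import least_squares
        f=least_squares(lambda a:np.hypot(q[:,0]-a[0],q[:,1]-a[1])-.022,NAR,loss="soft_l1",f_scale=.002)
        print(f.x.round(4),NAR.round(4),q[:,2].min().round(4),q[:,2].max().round(4))
E
```

```text
over t9.7 [0.5149 0.2443 0.2099] F [-0.1  0.2 -1.3] w0.0435
hover t11.0 [0.515  0.2453 0.1058] F [ 0.3 -0.2 -1.1] w0.0440
[-0.25  0.5  -0.32  1.87  0.21  0.8  -2.46]
scene 668
[0.5137 0.2454] [0.5146 0.2451] 0.0596 0.13
top 0
```

View pics/scene2.png

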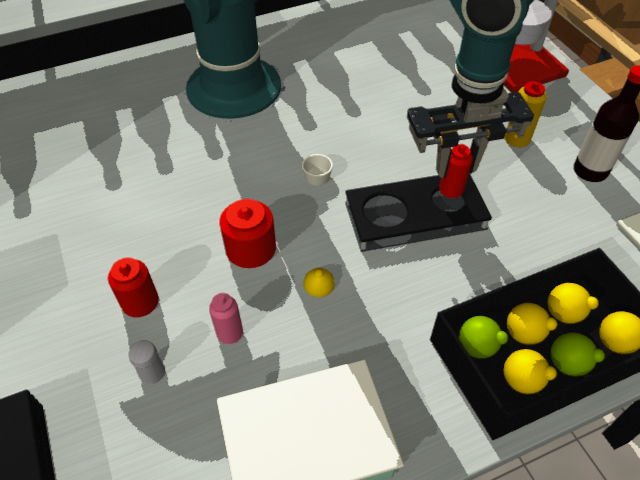

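The slim bottle hangs upright over the narrow ring (scene 455,175), and its measured axis is within 1 mm of the ring's centre. Lowering it in.

```bash
cat >> h.py <<'E'
def lower(env,p,f0):
    env.movel(P3(p,.056),rate=.06);st(env,"in")
    for z in (.053,.0515,.0505,.0495,.0485):
        env.movel(P3(p,z),rate=.02);env.pause(.1);st(env,"z%.4f"%z)
        if env.sense()["wrist_force"][2]-f0>2: break
E
python3 - <<'E'
from station import env,effector,viewer
from h import *
import cv2
f0=env.sense()["wrist_force"][2]
lower(env,NAR,f0)
effector.release();env.pause(.2);st(env,"open")
env.movel(P3(NAR,.21),rate=.12);st(env,"up")
for c in ["scene","top"]:
    im,d=viewer.read_camera(c);cv2.imwrite(f"pics/{c}3.png",im[:,:,::-1])
    P=cloud(viewer.camera_info(c),d);hsv=cv2.cvtColor(im,cv2.COLOR_RGB2HSV)
    m=(d>0)&(np.hypot(P[...,0]-NAR[0],P[...,1]-NAR[1])<.04)&(P[...,2]>.04)&(P[...,2]<.14)&((hsv[...,0]<6)|(hsv[...,0]>174))&(hsv[...,1]>100)
    if m.any(): print(c,m.sum(),P[m].max(0).round(4),P[m].min(0).round(4))
E
```

```text
in t12.0 [0.5148 0.2453 0.0563] F [-0.5 -0.2 -1.2] w0.0436
z0.0530 t12.4 [0.5146 0.2451 0.0531] F [ 0.5 -0.5 -1.5] w0.0437
z0.0515 t12.8 [0.5145 0.2451 0.0515] F [-0.1  0.3 -0.2] w0.0434
z0.0505 t13.1 [0.5148 0.2451 0.0508] F [-1.3 -0.4  3.5] w0.0433
open t14.2 [0.5146 0.2451 0.0505] F [ 0.  -0.5 -0.8] w0.0919
up t15.6 [0.5141 0.2448 0.2092] F [ 0.8  0.1 -0.5] w0.0918
scene 841 [0.5377 0.2636 0.1137] [0.4961 0.2211 0.0401]
top 10 [0.5179 0.2264 0.0457] [0.5063 0.2231 0.0402]
```

View pics/scene3.png

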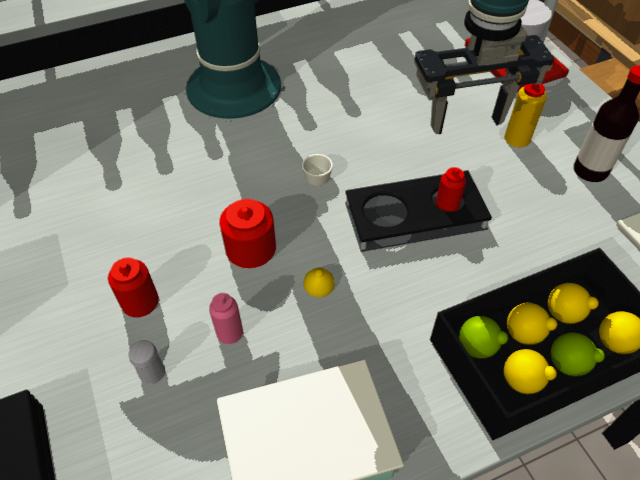

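The slim bottle stands upright in the narrow ring (scene 452,190) with its top at about 0.113 m, as expected on the tray. Now the stout one.

```bash
python3 - <<'E'
from station import env,effector,solver,viewer
from h import *
import cv2
from scipy.optimize import least_squares
env.reach(P3(STOUT,.22),RP);st(env,"above")
env.movel(P3(STOUT,.046),rate=.12);st(env,"down")
effector.grasp(20);st(env,"grip")
env.movel(P3(STOUT,.075),rate=.06);st(env,"lift")
env.movel(P3(STOUT,.23),rate=.15)
env.movel(P3(WID,.23),frame=RR,rate=.18);st(env,"over")
env.movel(P3(WID,.105),rate=.12);env.pause(.2);st(env,"hover")
print(np.round(env.sense()["joint_positions"],2))
c="scene"
im,d=viewer.read_camera(c);cv2.imwrite(f"pics/{c}4.png",im[:,:,::-1])
P=cloud(viewer.camera_info(c),d);hsv=cv2.cvtColor(im,cv2.COLOR_RGB2HSV)
m=(d>0)&(np.hypot(P[...,0]-WID[0],P[...,1]-WID[1])<.06)&(P[...,2]>.04)&(P[...,2]<.13)&((hsv[...,0]<6)|(hsv[...,0]>174))&(hsv[...,1]>100)
q=P[m];f=least_squares(lambda a:np.hypot(q[:,0]-a[0],q[:,1]-a[1])-.032,WID,loss="soft_l1",f_scale=.002)
print(len(q),f.x.round(4),WID.round(4),q[:,2].min().round(4))
E
```

```text
above t17.8 [ 0.4794 -0.3302  0.22  ] F [-0.5  1.   0.5] w0.0918
down t19.4 [ 0.4792 -0.3317  0.0467] F [-0.4  0.2 -0.3] w0.0919
grip t19.9 [ 0.4788 -0.3316  0.0462] F [-0.3 -0.6  1.9] w0.0636
lift t20.6 [ 0.4786 -0.3314  0.0752] F [ 0.5  0.4 -3.1] w0.0639
over t24.5 [0.4903 0.1269 0.23  ] F [-0.1 -1.  -3.3] w0.0637
hover t25.9 [0.4906 0.1276 0.1056] F [ 1.3  0.2 -2.9] w0.0641
[-0.08  0.4  -0.29  2.02  0.17  0.74 -2.25]
960 [0.4892 0.1279] [0.4902 0.1275] 0.0413
```

View pics/scene4.png

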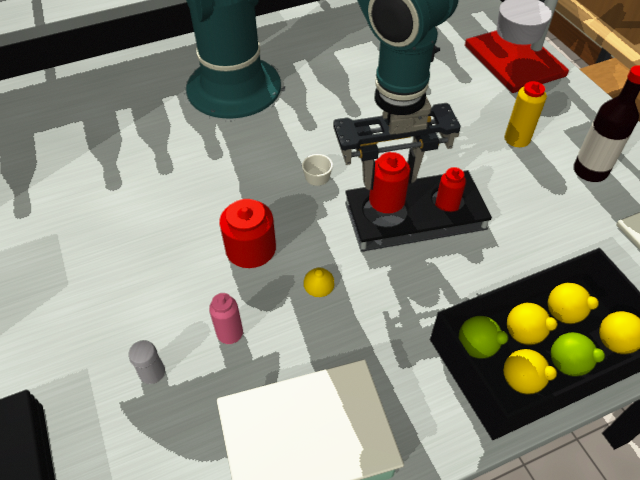

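The stout bottle hangs over the wide ring (scene 389,185), on its axis within 1 mm. The lowest red point read 0.041 m where I expected about 0.06, so I'll check for slip before lowering.

```bash
python3 - <<'E'
from station import env,viewer
from h import *
import cv2
im,d=viewer.read_camera("scene")
P=cloud(viewer.camera_info("scene"),d);hsv=cv2.cvtColor(im,cv2.COLOR_RGB2HSV)
m=(d>0)&(np.hypot(P[...,0]-WID[0],P[...,1]-WID[1])<.06)&(P[...,2]>.03)&((hsv[...,0]<6)|(hsv[...,0]>174))&(hsv[...,1]>100)
q=P[m];print(np.histogram(q[:,2],np.arange(.03,.19,.01)),q[:,2].max(),np.percentile(q[:,2],[.5,1,2,5,99]))
E
```

```text
(array([ 16,   0,   4, 110, 144, 139, 131, 144, 143, 150, 186, 324, 434,
        53,   0]), array([0.03, 0.04, 0.05, 0.06, 0.07, 0.08, 0.09, 0.1 , 0.11, 0.12, 0.13,
       0.14, 0.15, 0.16, 0.17, 0.18])) 0.2008664926422421 [0.03654112 0.06009825 0.06247548 0.0672092  0.16511586]
```

The bottle runs from 0.060 to about 0.166 m, so it hasn't slipped. The low reading came from a few stray plate-edge pixels. Lowering now.

```bash
python3 - <<'E'
from station import env,effector,viewer
from h import *
import cv2
f0=env.sense()["wrist_force"][2]
lower(env,WID,f0)
effector.release();env.pause(.2);st(env,"open")
env.movel(P3(WID,.23),rate=.12)
env.reach([.40,-.30,.30],RP);env.pause(.3);st(env,"away")
for c in ["scene","top"]:
    im,d=viewer.read_camera(c);cv2.imwrite(f"pics/{c}5.png",im[:,:,::-1])
    P=cloud(viewer.camera_info(c),d);hsv=cv2.cvtColor(im,cv2.COLOR_RGB2HSV)
    from scipy.optimize import least_squares
    for n,p,r in [("slim",NAR,.022),("stout",WID,.032),("fat",np.array([.4461,-.1206]),.046),("pink",np.array([.5962,-.2109]),.022)]:
        m=(d>0)&(np.hypot(P[...,0]-p[0],P[...,1]-p[1])<r+.02)&(P[...,2]>.045)&(P[...,2]<.14)&((hsv[...,0]<8)|(hsv[...,0]>165))&(hsv[...,1]>60)
        if m.sum()<5: continue
        q=P[m];z=q[:,2].max();q=q[q[:,2]<.078]
        if len(q)<5: print(c,n,"few"); continue
        f=least_squares(lambda a:np.hypot(q[:,0]-a[0],q[:,1]-a[1])-r,p,loss="soft_l1",f_scale=.002)
        print(c,n,f.x.round(4),p.round(4),"res %.4f"%np.median(abs(f.fun)),"ztop %.4f"%z)
E
```

```text
in t26.9 [0.4905 0.1277 0.0562] F [ 0.5  0.1 -2.8] w0.0637
z0.0530 t27.3 [0.4903 0.1276 0.0531] F [ 0.4  0.1 -2.8] w0.0636
z0.0515 t27.7 [0.4902 0.1275 0.0515] F [ 0.  -0.3 -2.3] w0.0637
z0.0505 t28.0 [0.4904 0.1276 0.0511] F [-2.4 -0.2  5.6] w0.0638
open t28.8 [0.4902 0.1275 0.0505] F [-0.1 -0.7 -0.7] w0.0920
away t32.4 [ 0.4003 -0.2995  0.2999] F [ 0.1  0.4 -0.3] w0.0920
scene slim [0.5131 0.2449] [0.5146 0.2451] res 0.0006 ztop 0.1153
scene stout [0.4889 0.1278] [0.4902 0.1275] res 0.0006 ztop 0.1133
scene fat [ 0.446  -0.1206] [ 0.4461 -0.1206] res 0.0006 ztop 0.1083
scene pink [ 0.5962 -0.2109] [ 0.5962 -0.2109] res 0.0004 ztop 0.1091
top slim [0.5152 0.2458] [0.5146 0.2451] res 0.0002 ztop 0.1129
top stout [0.4907 0.1287] [0.4902 0.1275] res 0.0001 ztop 0.1145
top fat [ 0.4478 -0.1203] [ 0.4461 -0.1206] res 0.0002 ztop 0.1086
top pink [ 0.5983 -0.2107] [ 0.5962 -0.2109] res 0.0003 ztop 0.1080
```

View pics/scene5.png

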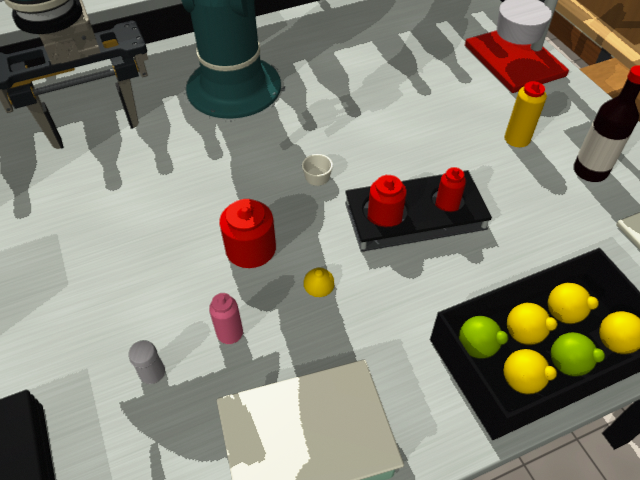

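View pics/top5.png

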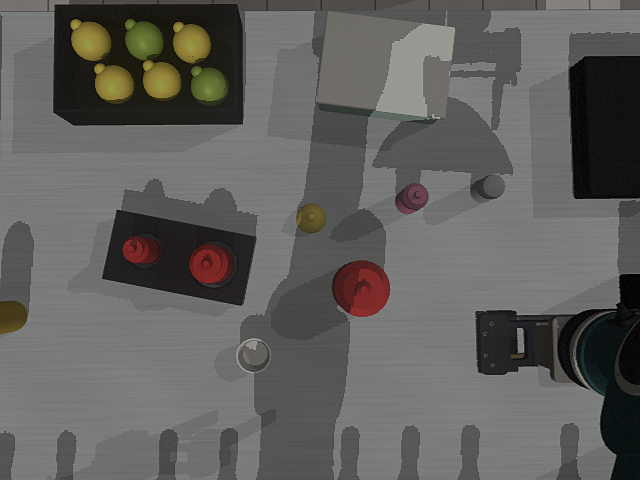

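The pictures show slim in the narrow ring (top 141,250), stout in the wide ring (top 212,265), and fat (361,288) and pink (412,198) unmoved. The arm is clear, so I'm handing in.

```bash
python3 -c "
from station import workorder,env
workorder.finish_job();print(env.sense()['t'])"
```

```text
the job is handed in; nothing more can be done
the job is handed in; nothing more can be done
```

I put the slim red bottle in the rack's narrow ring and the stout one in its wide ring. I lowered each until light contact with the tray (under 9 N) before releasing it, and handed the job in after about 32 s.

- **Placing:** Both cameras show the two bottles upright, about 1–2 mm from the centres of their rings. Their tops are 113–115 mm above the counter, about 6 mm higher than when they stood on it. That fits bottles standing on the 5 mm tray.
- **Left alone:** The fat bottle and the pink look-alike did not move; each camera's readings before and after agree within 0.1 mm.
- **Disagreements:**
  - The networks scored the pink bottle highest as the slim one. I picked the red one by colour and confirmed it in an enlarged crop.
  - While the stout bottle hung over its ring, one reading put its underside too low. A recheck showed a few stray pixels from the plate edge and no slip.

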